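# Find the stamped tile crate and push it to the dispatch line

### The arm

A 7-joint arm with a two-finger parallel gripper is mounted at the origin on the work surface. World frame = base frame: x ahead of the robot, y to its left, z up, the work surface at z = 0. Lengths are in m, angles in rad, forces in N, time in s.
With the tool pointing down it reaches from about 0.4 to 0.875 m from the base axis. Payload 19.3 kg.
Tool frame: the origin (TCP) lies at the very end of the fingers, on their centre line; the grasp point (between the pads) lies 19 mm behind it; z points along the fingers, y is the line along which they close (so a half turn about z gives the same grasp; the last joint's range is limited). The gripper opens to 85 mm and grips with 20 to 120 N. Pads are 22 mm wide; open, the fingers measure 114 mm over their backs; the gripper's body (76 mm by 85 mm) begins 54 mm behind the grasp point. The pads swing forward as they close: fully open they stand 13 mm farther back than shut.
Start: joints at [-1.186, 0.521, -0.036, 1.599, 0.021, 1.021, -0.113], TCP at [0.275, 0.561, 0.193] pointing down, gripper open.
Joint ranges: [-2.91, 2.91], [-0.3, 2.13], [-1.5, 1.42], [0.17, 2.43], [-1.26, 4.41], [0.16, 1.93], [-2.52, 2.52]. Speed limits (rad/s): [1.89, 1.89, 2.39, 2.39, 3.01, 3.01, 3.01].

### API

Orientations are given as [roll, pitch, yaw] about the fixed x, y, z axes, in that order (R = Rz(yaw) Ry(pitch) Rx(roll)).
In Python, from workcell import bot gives the robot as it stands.
- The arm moves only by the tool carry_out, never from a script. Its argument "rows" is a list that holds one entry, the list of rows, each a list of 4 numbers: the shift along the tool's x, y, z in m, then the turn about the tool's z in degrees. In form: [[[x, y, z, twist], ...]]. A call has 1 to 12 rows; each row is the pose to reach, as a shift and turn from the pose commanded when the call began, along the tool's axes at that moment; what a row does not reach only later rows make up. A row lasts 1/12 s, in which the tool goes at most 41.7 mm and 7.16 degrees, less where a joint would pass 70% of its speed; a pose out of reach is approached as far as the arm can. A call with a gripper value outside its range is refused whole. "grip" is the finger opening in m, from 0 to 0.0854, set as the call begins (left out, the last holds). The fingers move at their own pace and stop on an object; "grip_force" is the grip in N (left out, the last holds). Time passes only in rows, so rows that repeat a pose let the fingers close. It gives the time, the measured TCP pose, the force, the opening and the grip force at its end, in the units of the state.
- bot.observe(): the state, without advancing time (a new reading comes with each control period).
- bot.grab_frame(name): name is "scene" or "top" or "wrist"; returns a dict with "pixels" (400x640x3 uint8, red, green, blue), "K" (3x3 intrinsics, pixels), "pose" (4x4, takes a point from camera to world coordinates). Camera axes: x right, y down, z forward; pixel columns grow to the right and rows downward; lengths in m; the calibration is good to about 2 mm. The wrist camera is an equidistant fisheye: a pixel r from the principal point sees the ray r / f radians off the axis. A picture is of the moment at which its call begins. There is no depth.
- bot.job_done(): hands the job in; it is judged then, once.
Trained networks look in a picture, given as the dict that the camera call returned (one of the last four; its "shot" number tells which), for a name from the list of things; names that differ only in an ending like _2 or _b are one class to them, and where a whole thing is asked for, a point or a joint stands for the part that bears it (a point fixed in the world has none). Each returns a list of dicts, best first, with "conf" (0 to 1); they miss things now and then, are a little off and sometimes report something else, mostly with a low value. They report only what shows in the picture. A call takes as long as a camera call.
- bot.look_for(picture, label): "position" ([column, row] in pixels, amid what is visible of it).
- bot.regions_of(picture, label): "region" (400x640 bool, what is visible of it) and "position" ([column, row] in pixels, amid what is visible of it).
- bot.spot_point(picture, label): "position" ([column, row] in pixels: a listed point, or the origin of a listed thing).
The state is a dict: "clock": time; "qpos": joint angles; "qd": joint speeds; "joint_efforts": joint torques, N m; "position": TCP position; "tool_rot": TCP orientation; "force": force on the tool from outside, world axes, zero at the start; "moment": the same for the moment, N m; "grip_width": finger opening in m; "finger_force": force on a finger pad.
Only numpy, scipy, OpenCV 4.12 (cv2) and the standard library are available. Lean on these libraries where they do the work, as an engineer would, in place of code of your own. Each camera call takes 0.05 s, during which the arm holds its last target. There are 200 camera calls.

### The job

One of the two tile crates has a maker's mark burnt into its underside. First with the crate on the robot's left, then with the one on its right: draw the top of its tall wall towards the robot so that the crate rocks back until it all but lies on that wall, keep it there a second to look underneath, and ease it gently back down level. Then push the marked crate along the bench until its low far wall lies flush against the dispatch line, leaving the other crate in its place, lifting neither crate off the bench and not disturbing the pots and the brush.

Things in the scene. Friction and masses are not known exactly. Their poses are not given: they have to be found in the camera images.
- crate_a: the marked crate: open plywood tilt crate, 120 (its x) x 140 (y) mm, walls and floor 8 mm, near (-x) wall 85 high, far wall 37 high, tiles fixed inside to 22 mm high, about 0.4 kg, near bottom edge rounded. Origin: centre of the underside, at bench height; x to the far wall, z up; starts within 0.25 rad of world x. Underneath, unseen while level, a dark burnt ring of 60 mm with a cross. Left or right.
- crate_b: the unmarked crate: open plywood tilt crate, 120 (its x) x 140 (y) mm, walls and floor 8 mm, near (-x) wall 85 high, far wall 37 high, tiles fixed inside to 22 mm high, about 0.4 kg, near bottom edge rounded. Origin: centre of the underside, at bench height; x to the far wall, z up; starts within 0.25 rad of world x. Alike to crate_a but bare underneath.
- crate_a_rim (a point): middle of the top edge of crate_a's near wall, 85 mm up. Drawing this wall's top towards the robot from inside (1-5 N) rocks the crate back, sliding under 15 mm; at 1.57 rad it lies on the wall's outside, underside facing away from the robot, and rolls back level if let go
- crate_a_rocker (a point): axis of crate_a's rounded near bottom edge (radius 40 mm): 40 mm in from the near wall's outside, 40 above the underside, mid-width. Rocked by an angle it stays 40 mm above the bench and rolls 40 mm per rad towards the robot
- crate_a_far_left (a point): bottom corner of crate_a: outside of the far wall (+x), left side (+y), on the underside
- crate_a_far_right (a point): bottom corner of crate_a: outside of the far wall (+x), right side (-y), on the underside
- crate_b_rim (a point): middle of the top edge of crate_b's near wall, 85 mm up. Drawing this wall's top towards the robot from inside (1-5 N) rocks the crate back, sliding under 15 mm; at 1.57 rad it lies on the wall's outside, underside facing away from the robot, and rolls back level if let go
- crate_b_rocker (a point): axis of crate_b's rounded near bottom edge (radius 40 mm): 40 mm in from the near wall's outside, 40 above the underside, mid-width. Rocked by an angle it stays 40 mm above the bench and rolls 40 mm per rad towards the robot
- crate_b_far_left (a point): bottom corner of crate_b: outside of the far wall (+x), left side (+y), on the underside
- crate_b_far_right (a point): bottom corner of crate_b: outside of the far wall (+x), right side (-y), on the underside
- dispatch_line: the dispatch line: dark wooden batten fixed across the far side of the bench, 620 mm long (its y), 24 mm deep (x), 22 mm high. Origin: at bench height in the middle of its near face (the face towards the robot); x points away from the robot, square to that face; turned at most 0.08 rad from world x
- mug: blue mug, 72 mm across, 82 mm high, handle to its +y, between the crates. Not part of the job. Origin: centre of its underside
- tumbler: white beaker, 64 mm across, 75 mm high, between the crates, nearer the robot. Not part of the job. Origin: centre of its underside
- bowl: terracotta bowl, 124 mm across, 55 mm high, left of the crates. Not part of the job. Origin: centre of its underside
- vase: terracotta vase, 88 mm across, 135 mm high, right of the crates. Not part of the job. Origin: centre of its underside
- cup: terracotta cup, 76 mm across, 70 mm high, on the left, nearer the robot. Not part of the job. Origin: centre of its underside
- brush: brush, 190 mm long, lying on the right. Not part of the job. Origin: under its middle

How it is judged:
By the outcome, as a careful person would: the job done as asked, in the order asked, and still so for the second after the job is handed in, with the robot touching nothing.
It also fails if it takes over 72 s, if anything falls off the work surface, if the arm or the gripper's body presses on something with over 40 N, if the wrist force passes 120 N, or if a joint passes its speed limit or range.

## Working session

There is one attempt and no reset: what is moved stays moved. The work goes in short steps, Python scripts to look and compute and a tool call to move; the robot and the scene stay as the last step left them, time stands still between calls to the robot, and variables do not carry over. Pictures are saved under pics/ and viewed, at most 10 in all, crops included, and the job is handed in when it is done.

Besides the shell and the picture viewer there is one more tool, called after "Call:" by a JSON object that holds its "method" and its "body". carry_out: Moves the arm, as the interface text tells. Its arguments: {"type":"object","properties":{"rows":{"type":"array","items":{"type":"array","items":{"type":"array","items":{"type":"number"}}}},"grip":{"type":"number"},"grip_force":{"type":"number"}},"required":["rows"]}

```bash
mkdir -p pics; ls; cat > h.py <<'E'
import numpy as np, cv2
from workcell import bot
from scipy.spatial.transform import Rotation as Ro
def ray(f,p):
    K=f["K"];P=f["pose"]
    d=np.array([(p[0]-K[0,2])/K[0,0],(p[1]-K[1,2])/K[1,1],1.])
    return P[:3,3],P[:3,:3]@d
def onz(f,p,z=0):
    o,d=ray(f,p);return o+d*(z-o[2])/d[2]
def proj(f,X):
    P=f["pose"];c=P[:3,:3].T@(np.array(X)-P[:3,3]);c=f["K"]@c;return c[:2]/c[2]
def save(f,n):cv2.imwrite("pics/"+n,f["pixels"][...,::-1])
E
python3 - <<'E'
from h import *
s=bot.observe();print({k:np.round(v,3) for k,v in s.items()})
for n in("scene","top"):
    f=bot.grab_frame(n);save(f,n+"0.png");print(n,np.round(f["pose"],3).tolist(),f["K"].tolist())
    for l,z in [("crate_a_rim",.085),("crate_a_rocker",.04),("crate_a_far_left",0),("crate_a_far_right",0),("dispatch_line",0),("crate_a",0),("mug",0),("tumbler",0),("bowl",0),("vase",0),("cup",0),("brush",0)]:
        for r in bot.spot_point(f,l)[:3]:print(l,np.round(r["position"]),round(r["conf"],2),np.round(onz(f,r["position"],z),3))
E
```

```text
pics
{'clock': np.float64(0.0), 'qpos': array([-1.186,  0.522, -0.036,  1.6  ,  0.021,  1.021, -0.113]), 'qd': array([-0.001, -0.001, -0.001,  0.001,  0.001, -0.   ,  0.001]), 'joint_efforts': array([ 1.0000e-03, -9.2715e+01,  1.9800e+00, -3.6991e+01,  1.8000e-02,
        8.0000e-03, -0.0000e+00]), 'position': array([0.274, 0.561, 0.192]), 'tool_rot': array([-3.14 ,  0.   ,  2.687]), 'force': array([ 0.245,  0.086, -0.782]), 'moment': array([-0.001,  0.045, -0.04 ]), 'finger_force': np.float64(0.0), 'grip_width': np.float64(0.085)}
scene [[0.684, 0.587, -0.433, 1.051], [0.729, -0.541, 0.418, -0.467], [0.012, -0.602, -0.798, 0.94], [0.0, 0.0, 0.0, 1.0]] [[424.3230326731453, 0.0, 325.8145564853116], [0.0, 424.3230326731453, 198.59051123038248], [0.0, 0.0, 1.0]]
crate_a_rim [362. 154.] 0.55 [0.543 0.157 0.085]
crate_a_rocker [372. 172.] 0.65 [0.583 0.163 0.04 ]
crate_a_rocker [271. 265.] 0.24 [ 0.619 -0.225  0.04 ]
crate_a_far_left [407. 176.] 0.82 [0.641 0.253 0.   ]
crate_a_far_right [384. 206.] 0.65 [0.669 0.126 0.   ]
dispatch_line [310. 261.] 0.75 [ 0.659 -0.137  0.   ]
dispatch_li
[... 743 characters left out ...]
 [0.0, 0.0, 1.0]]
crate_a_rim [272. 211.] 0.78 [0.559 0.163 0.085]
crate_a_rocker [267. 206.] 0.64 [0.579 0.184 0.04 ]
crate_a_far_left [240. 185.] 0.6 [0.649 0.268 0.   ]
crate_a_far_right [290. 175.] 0.8 [0.675 0.121 0.   ]
crate_a_far_right [474. 186.] 0.62 [ 0.623 -0.413  0.   ]
dispatch_line [332. 145.] 0.63 [ 0.761 -0.005  0.   ]
dispatch_line [409. 201.] 0.59 [ 0.586 -0.223  0.   ]
crate_a [406. 194.] 0.9 [ 0.607 -0.216  0.   ]
crate_a [273. 200.] 0.83 [0.601 0.171 0.   ]
mug [332. 189.] 0.98 [ 0.628 -0.002  0.   ]
bowl [188. 186.] 0.6 [0.652 0.424 0.   ]
vase [474. 183.] 0.71 [ 0.633 -0.414  0.   ]
cup [203. 255.] 0.61 [0.447 0.378 0.   ]
brush [490. 250.] 0.81 [ 0.437 -0.447  0.   ]
```

View pics/top0.png

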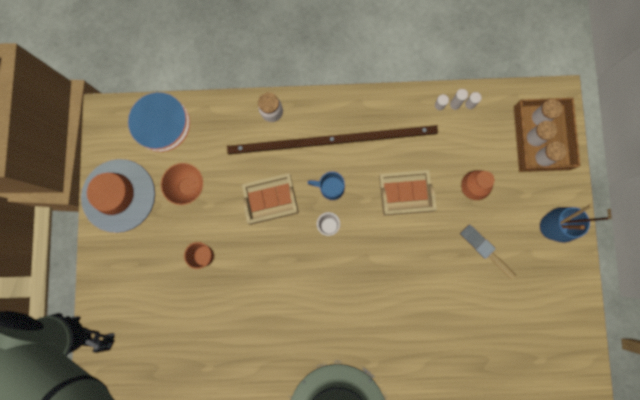

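View pics/scene0.png

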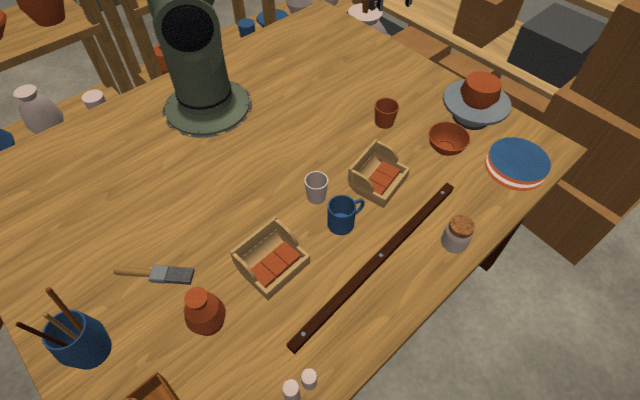

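The top view shows the left crate at about (270,199), turned slightly counter-clockwise, and the right crate at about (407,193), nearly square. The mug and tumbler stand between them, and the batten runs from (229,149) to (437,130). The scene view agrees, and its camera will see the undersides once the crates are rocked.

```bash
cat >> h.py <<'E'
from scipy.optimize import minimize
PT=np.array([[a,b,z] for b in(-.07,.07) for a,z in((-.06,.03),(-.06,.085),(-.03,0),(.06,0),(.06,.037))])
def masks(names=("scene","top")):
    out=[]
    for n in names:
        f=bot.grab_frame(n);out.append((f,[r["region"] for r in bot.regions_of(f,"crate_a") if r["conf"]>.3]))
    return out
def fit(ms,x0):
    sel=[]
    for f,L in ms:
        c=proj(f,[x0[0],x0[1],.03])
        L=[m for m in L if np.hypot(*(np.argwhere(m).mean(0)[::-1]-c))<25]
        if L: sel.append((f,max(L,key=lambda m:m.sum())))
    def cost(p):
        R=np.array([[np.cos(p[2]),-np.sin(p[2])],[np.sin(p[2]),np.cos(p[2])]]);e=0
        for f,m in sel:
            X=PT.copy();X[:,:2]=X[:,:2]@R.T+p[:2]
            q=np.array([proj(f,x) for x in X])
            h=cv2.convexHull((q*16).round().astype(np.int32).reshape(-1,1,2))
            im=np.zeros(m.shape,np.uint8);cv2.fillConvexPoly(im,h,255,cv2.LINE_AA,4)
            e+=np.abs(im/255.-m).sum()/m.sum()
        return e
    best=min((minimize(cost,[x0[0],x0[1],y],method="Nelder-Mead",options=dict(initial_simplex=np.array([[x0[0],x0[1],y],[x0[0]+.02,x0[1],y],[x0[0],x0[1]+.02,y],[x0[0],x0[1],y+.15]]))) for y in(-.15,0.,.15)),key=lambda r:r.fun)
    return best.x,best.fun,len(sel)
E
python3 - <<'E'
from h import *
ms=masks()
print("L",fit(ms,[.603,.175]));print("R",fit(ms,[.603,-.216]))
for n in("scene","top"):
    f=bot.grab_frame(n);r=bot.regions_of(f,"dispatch_line")
    for d in r[:2]:
        m=d["region"].astype(np.uint8);c=cv2.boxPoints(cv2.minAreaRect(np.argwhere(m)[:,::-1].astype(np.float32)))
        print(n,d["conf"],m.sum(),[np.round(onz(f,p,.015)[:2],3).tolist() for p in c])
E
```

```text
L (array([0.5986124 , 0.17635736, 0.21062286]), np.float64(0.13881386895807019), 2)
R (array([ 0.60370478, -0.21243613,  0.04948082]), np.float64(0.13046603915770036), 2)
scene 0.57 2884 [[0.778, -0.32], [0.731, 0.316], [0.773, 0.308], [0.809, -0.318]]
top 0.57 2119 [[0.768, 0.308], [0.807, -0.314], [0.774, -0.315], [0.735, 0.305]]
top 0.56 2210 [[0.665, -0.137], [0.674, -0.294], [0.552, -0.298], [0.543, -0.143]]
```

Call:
{"method": "carry_out", "body": {"rows": [[[-0.03,-0.02,0.002,4],[-0.065,-0.042,0.005,9],[-0.1,-0.064,0.008,13],[-0.135,-0.087,0.011,18],[-0.17,-0.11,0.014,22],[-0.205,-0.132,0.017,27],[-0.24,-0.155,0.02,31],[-0.275,-0.178,0.023,36],[-0.31,-0.2,0.026,41],[-0.345,-0.222,0.03,46],[-0.375,-0.242,0.032,50],[-0.395,-0.255,0.032,52]]], "grip": 0.085}}

```text
clock: 2.7
position: [0.5188, 0.155, 0.1607]
tool_rot: [3.141, 0.001, 1.772]
force: [0.0, 0.6, 0.2]
grip_width: 0.0849
finger_force: 0.0
```

```bash
python3 - <<'E'
from h import *
s=bot.observe();print(s["clock"],s["position"],s["tool_rot"],s["force"],s["qpos"])
f=bot.grab_frame("wrist");save(f,"w1.png");print(np.round(f["pose"],3))
E
```

```text
2.7 [0.51877183 0.15498452 0.16065332] [3.14142721e+00 1.12391945e-03 1.77198285e+00] [0.0118296  0.63060129 0.20574426] [-0.59567402  0.44086203  0.26268535  1.86583035 -0.14605685  0.85353871
 -0.05953399]
[[ 0.98   0.192  0.054  0.506]
 [ 0.2   -0.944 -0.263  0.222]
 [ 0.001  0.268 -0.963  0.342]
 [ 0.     0.     0.     1.   ]]
```

View pics/w1.png

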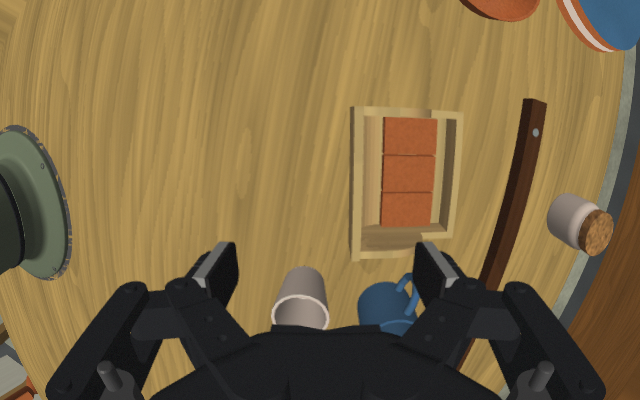

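The wrist view shows the left crate from (355,105) to (460,260), aligned with the tool. The tall wall is at column 357, and the fingers are at (225,270) and (430,270). I'll check the fit with the fisheye projection.

```bash
cat >> h.py <<'E'
def fproj(f,X):
    P=f["pose"];c=P[:3,:3].T@(np.array(X)-P[:3,3]);t=np.arctan2(np.hypot(c[0],c[1]),c[2]);a=np.arctan2(c[1],c[0]);K=f["K"]
    return np.array([K[0,2]+K[0,0]*t*np.cos(a),K[1,2]+K[1,1]*t*np.sin(a)])
def W(p,l):
    c,s=np.cos(p[2]),np.sin(p[2]);return np.array([p[0]+c*l[0]-s*l[1],p[1]+s*l[0]+c*l[1],l[2]])
E
python3 - <<'E'
from h import *
f=bot.grab_frame("wrist");p=[.5986,.1764,.2106]
for l in([-.06,.07,.085],[-.06,-.07,.085],[-.052,0,.085],[.06,.07,.037],[.06,-.07,.037]):print(l,fproj(f,W(p,l)).round(1))
for n in("crate_a_rim","crate_a_far_left","crate_a_far_right"):print(n,[(r["position"],r["conf"]) for r in bot.spot_point(f,n)[:1]])
E
```

```text
[-0.06, 0.07, 0.085] [348.4  99.6]
[-0.06, -0.07, 0.085] [347.8 255.9]
[-0.052, 0, 0.085] [357.9 182.2]
[0.06, 0.07, 0.037] [459.3 105.5]
[0.06, -0.07, 0.037] [449.9 232.2]
crate_a_rim [([353.4, 181.2], 0.95)]
crate_a_far_left [([445.6, 110.3], 0.55)]
crate_a_far_right [([441.6, 220.7], 0.84)]
```

```bash
python3 - <<'E'
from h import *
f=bot.grab_frame("wrist");s=bot.observe();R=Ro.from_euler("xyz",s["tool_rot"]).as_matrix()
for z in(0,-.013):
  for l in([.011,.0425],[-.011,.0425],[.011,.05],[-.011,-.0425],[.011,-.0425]):print(z,l,fproj(f,s["position"]+R@np.array(l+[z])).round(1))
c=f["pixels"][220:320,180:460];cv2.imwrite("pics/w2.png",cv2.resize(c[...,::-1],None,fx=2.8,fy=2.8))
E
```

```text
0 [0.011, 0.0425] [391.2 205.1]
0 [-0.011, 0.0425] [388.9 237.5]
0 [0.011, 0.05] [402.7 205. ]
0 [-0.011, -0.0425] [257.5 237.6]
0 [0.011, -0.0425] [255.1 205.2]
-0.013 [0.011, 0.0425] [395.6 211.7]
-0.013 [-0.011, 0.0425] [392.9 245.9]
-0.013 [0.011, 0.05] [407.9 211.5]
-0.013 [-0.011, -0.0425] [253.3 245.9]
-0.013 [0.011, -0.0425] [250.4 211.8]
```

View pics/w2.png

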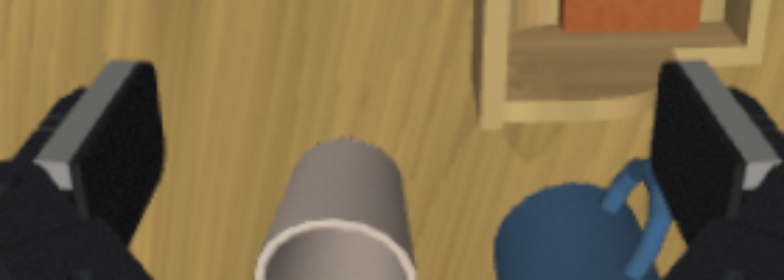

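```bash
python3 - <<'E'
from h import *
f=bot.grab_frame("wrist");s=bot.observe();R=Ro.from_euler("xyz",s["tool_rot"]).as_matrix()
from scipy.optimize import least_squares
P=lambda l:fproj(f,s["position"]+R@np.array(l))
def r(v):
    x1,x2,y,z=v;return np.r_[P([x1,y,z])-[415.7,242],P([x1,-y,z])-[235,242],P([x2,y,z])-[444,277],P([x2,-y,z])-[207,277]]
o=least_squares(r,[.011,-.011,.0425,-.013],x_scale=.01);print(o.x,o.fun.round(1))
E
```

```text
[-7784.31989589 -9946.15446162  6576.42595474 16769.48007468] [ 15.6   2.1 -16.3   2.2 -17.1  -2.7  16.1  -2.6]
```

```bash
python3 - <<'E'
from h import *
f=bot.grab_frame("wrist");s=bot.observe();R=Ro.from_euler("xyz",s["tool_rot"]).as_matrix();print(f["K"][0,0])
from scipy.optimize import least_squares
P=lambda l:fproj(f,s["position"]+R@np.array(l))
def r(v):
    x1,x2,z=v;y=.0425;return np.r_[P([x1,y,z])-[415.7,242],P([x1,-y,z])-[235,242],P([x2,y,z])-[414,273.6],P([x2,-y,z])-[237,273.6]]
o=least_squares(r,[.011,-.011,-.013]);print(o.x,o.fun.round(1))
print((R.T@(f["pose"][:3,3]-s["position"])).round(4))
for z in(-.013,-.02,-.03,-.04,-.05):print(z,P([.011,.0425,z]).round(),P([-.011,.0425,z]).round())
E
```

```text
309.70691628693146
[ 0.01009073 -0.00673772 -0.05372558] [-1.6  0.2 -3.5  0.1 -3.8 -0.1 -1.5 -0.2]
[ 0.0682  0.0011 -0.1817]
-0.013 [396. 212.] [393. 247.]
-0.02 [398. 216.] [395. 252.]
-0.03 [403. 223.] [399. 259.]
-0.04 [407. 229.] [403. 268.]
-0.05 [412. 237.] [407. 277.]
```

```bash
python3 - <<'E'
from h import *
f=bot.grab_frame("scene");s=bot.observe();R=Ro.from_euler("xyz",s["tool_rot"]).as_matrix()
im=f["pixels"][...,::-1].copy()
P=lambda l:proj(f,s["position"]+R@np.array(l))
c0=np.array([290,50]);c=im[50:230,290:430];c=cv2.resize(c,None,fx=4,fy=4,interpolation=cv2.INTER_CUBIC)[:600]
def dot(l,col):
    q=((P(l)-c0)*4).astype(int);cv2.circle(c,tuple(int(v) for v in q),3,col,-1)
for y in(-.0425,.0425):
    for x in(-.011,.011):
        dot([x,y,-.013],(0,0,255));dot([x,y,-.054],(0,255,0))
cv2.imwrite("pics/s2.png",c)
E
```

```text
(no output)
```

View pics/s2.png

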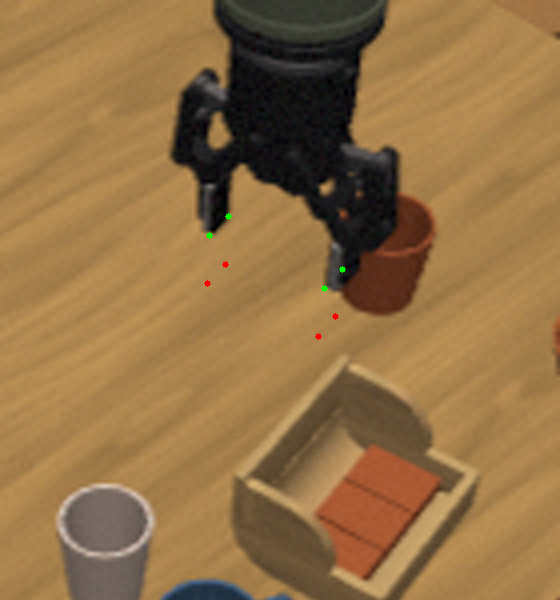

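The pad tips sit on the green marks, about 54 mm behind the reported TCP. I'll go by that measured offset and descend inside the wall; the lower estimate would still clear the tiles.

Call:
{"method": "carry_out", "body": {"rows": [[[0,0,0.03,0],[0,0,0.06,0],[0,0,0.085,0],[0,0,0.105,0],[0,0,0.12,0],[0,0,0.13,0],[0,0,0.138,0],[0,0,0.138,0]]]}}

```text
clock: 3.82
position: [0.5168, 0.159, 0.0218]
tool_rot: [-3.14, 0.0, 1.78]
force: [0.1, -0.3, -0.1]
grip_width: 0.085
finger_force: 0.0
```

```bash
python3 - <<'E'
from h import *
f=bot.grab_frame("scene");s=bot.observe();R=Ro.from_euler("xyz",s["tool_rot"]).as_matrix();print(s["position"],s["force"],s["tool_rot"])
im=f["pixels"][...,::-1].copy()
P=lambda l:proj(f,s["position"]+R@np.array(l))
c0=np.array([290,90]);c=im[90:230,290:430];c=cv2.resize(c,None,fx=4.2,fy=4.2,interpolation=cv2.INTER_CUBIC)
def dot(X,col):
    q=((proj(f,X)-c0)*4.2).astype(int);cv2.circle(c,tuple(int(v) for v in q),2,col,-1)
for y in(-.0425,.0425):
    for x in(-.011,.011):dot(s["position"]+R@np.array([x,y,-.054]),(0,255,0))
p=[.6025,.1725,.205]
for l in([-.06,.07,.085],[-.06,-.07,.085],[-.052,0,.085],[.06,.07,.037],[.06,-.07,.037],[.06,-.07,0]):dot(W(p,l),(255,0,255))
cv2.imwrite("pics/s3.png",c)
E
```

```text
[0.51725384 0.1590069  0.02270912] [ 0.21902201  0.07558958 -0.14111735] [-3.14115974e+00  6.61731671e-05  1.77954262e+00]
```

View pics/s3.png

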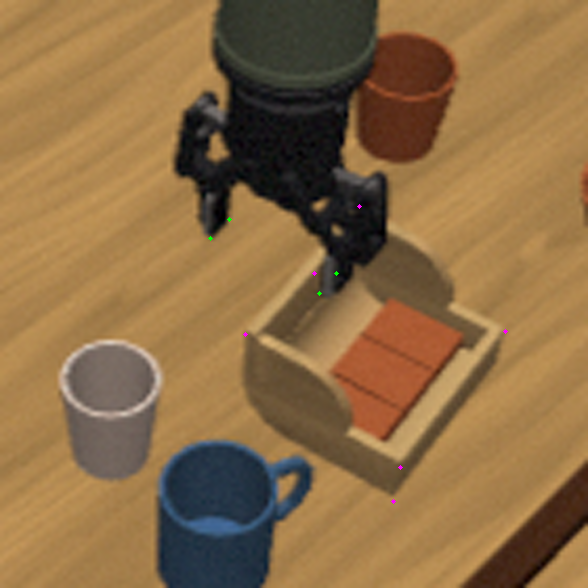

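Call:
{"method": "carry_out", "body": {"rows": [[[0,-0.004,0.002,0],[0,-0.007,0.004,0],[0,-0.009,0.004,0],[0,-0.0116,0.0056,0],[0,-0.015,0.0074,0],[0,-0.019,0.0095,0],[0,-0.023,0.0118,0],[0,-0.027,0.014,0],[0,-0.0304,0.0165,0],[0,-0.034,0.019,0],[0,-0.0373,0.0215,0],[0,-0.0405,0.0241,0]]]}}

```text
clock: 4.87
position: [0.4774, 0.1504, -0.0015]
tool_rot: [3.142, -0.0, 1.779]
force: [0.3, 0.8, 0.6]
grip_width: 0.0852
finger_force: 0.6
```

```bash
python3 - <<'E'
from h import *
f=bot.grab_frame("scene");s=bot.observe();print(s["position"],s["force"],s["tool_rot"])
cv2.imwrite("pics/s4.png",cv2.resize(f["pixels"][90:230,290:430][...,::-1],None,fx=4.2,fy=4.2,interpolation=cv2.INTER_CUBIC))
E
```

```text
[ 0.47662297  0.15014994 -0.00199809] [ 1.44768059  1.20180543 -0.14301137] [-3.14052127e+00  1.77802346e-04  1.77924187e+00]
```

View pics/s4.png

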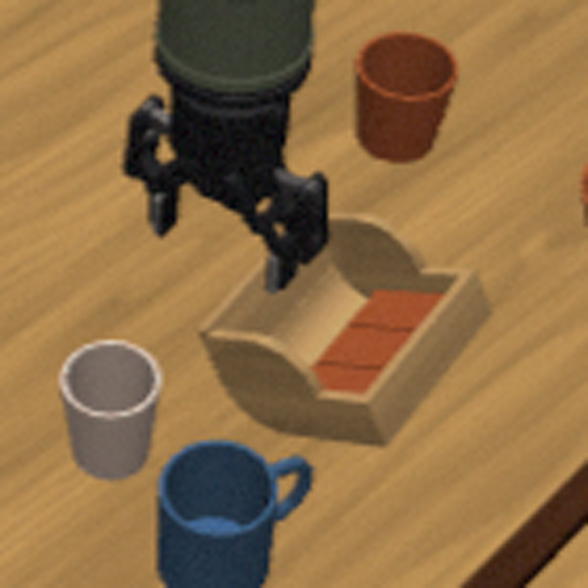

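The crate rocks cleanly, to about 0.45 rad so far, with the finger inside the wall top at (280,285). I'll carry on along the arc.

Call:
{"method": "carry_out", "body": {"rows": [[[0,-0.003,0.0026,0],[0,-0.0059,0.0053,0],[0,-0.0086,0.008,0],[0,-0.0111,0.0107,0],[0,-0.0135,0.0135,0],[0,-0.0158,0.0162,0],[0,-0.0178,0.0188,0],[0,-0.0197,0.0215,0],[0,-0.0214,0.0242,0],[0,-0.023,0.0268,0],[0,-0.0245,0.0293,0],[0,-0.0258,0.0318,0]]]}}

```text
clock: 5.92
position: [0.4524, 0.1451, -0.0333]
tool_rot: [3.142, -0.0, 1.779]
force: [0.8, 0.2, 2.0]
grip_width: 0.0849
finger_force: 0.9
```

```bash
python3 - <<'E'
from h import *
f=bot.grab_frame("scene");s=bot.observe();print(s["position"],s["force"])
save(f,"s5.png")
for n,z in(("crate_a_far_left",0),("crate_a_far_right",0),("crate_a_rim",.04)):print(n,[(np.round(r["position"]),round(r["conf"],2)) for r in bot.spot_point(f,n)[:3]])
# predicted far corner pixels for tilt t
for t in(1.0,1.1,1.2,1.3,1.4):
    q=[]
    for y in(.07,-.07):
        x=.08*np.cos(t)+.04*np.sin(t)-.02-.04*t;z=.04+.08*np.sin(t)-.04*np.cos(t)
        q.append(proj(f,W([.6025,.1725,.208],[x,y,z])).round())
    print(t,q)
E
```

```text
[ 0.45194595  0.1449713  -0.03371902] [-1.40287193 -0.26023018 -1.21580084]
crate_a_far_left [(array([390., 139.]), 0.87), (array([344., 158.]), 0.59)]
crate_a_far_right [(array([364., 171.]), 0.84)]
crate_a_rim [(array([342., 159.]), 0.67)]
1.0 [array([400., 150.]), array([373., 182.])]
1.1 [array([397., 147.]), array([371., 179.])]
1.2 [array([394., 144.]), array([368., 176.])]
1.3 [array([391., 141.]), array([365., 172.])]
1.4 [array([388., 138.]), array([361., 169.])]
```

Call:
{"method": "carry_out", "body": {"rows": [[[0,-0.001,0.0022,0],[0,-0.002,0.0044,0],[0,-0.003,0.0066,0],[0,-0.0034,0.008,0],[0,-0.0034,0.008,0],[0,-0.0034,0.008,0]]]}}

```text
clock: 6.62
position: [0.4491, 0.1444, -0.0412]
tool_rot: [-3.141, 0.0, 1.779]
force: [-0.3, -0.4, 2.3]
grip_width: 0.0847
finger_force: 0.9
```

```bash
cat > t.py <<'E'
from h import *
import sys
p=eval(sys.argv[1]);n=sys.argv[2];b=eval(sys.argv[3])
f=bot.grab_frame("scene");s=bot.observe();print(s["clock"],s["position"],s["force"])
cv2.imwrite("pics/"+n,cv2.resize(f["pixels"][b[1]:b[1]+140,b[0]:b[0]+140][...,::-1],None,fx=4.2,fy=4.2,interpolation=cv2.INTER_CUBIC))
for k in("crate_a_far_left","crate_a_far_right"):print(k,[(np.round(r["position"],1),round(r["conf"],2)) for r in bot.spot_point(f,k)[:3]])
for t in(1.2,1.3,1.4,1.5,1.57):
    q=[]
    for y in(.07,-.07):
        x=.08*np.cos(t)+.04*np.sin(t)-.02-.04*t;z=.04+.08*np.sin(t)-.04*np.cos(t)
        q.append(proj(f,W(p,[x,y,z])).round(1))
    print(t,q)
E
python3 t.py "[.6025,.1725,.208]" s6.png "[290,70]"
```

```text
6.6667 [ 0.44911202  0.14439751 -0.04114403] [0.40698154 0.35218623 1.35382711]
crate_a_far_left [(array([386.4, 127.9]), 0.95), (array([353.6, 158.8]), 0.46)]
crate_a_far_right [(array([359.1, 164.8]), 0.96)]
1.2 [array([394.4, 144. ]), array([367.7, 175.7])]
1.3 [array([391.4, 140.8]), array([364.6, 172.4])]
1.4 [array([388.2, 137.7]), array([361.1, 169.1])]
1.5 [array([384.8, 134.7]), array([357.5, 165.9])]
1.57 [array([382.3, 132.6]), array([354.9, 163.7])]
```

View pics/s6.png

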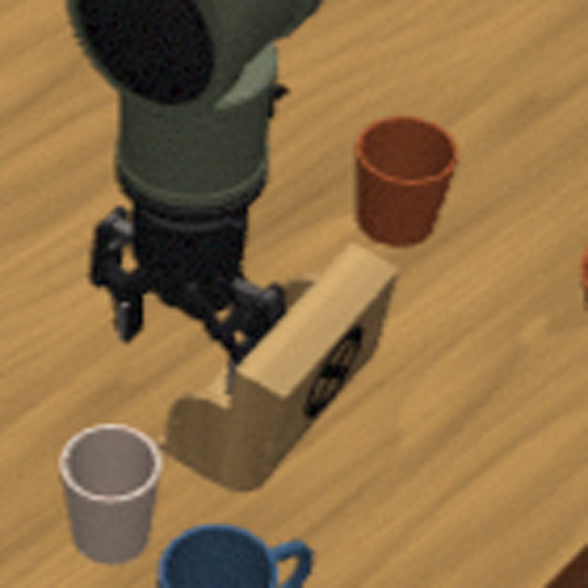

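The underside faces the scene camera and shows the burnt ring with its cross at crop (335,372). The left crate is therefore crate_a, and it is at about 1.5 rad. I'll nudge it slightly further and hold.

Call:
{"method": "carry_out", "body": {"rows": [[[0,-0.0004,0.001,0],[0,-0.0005,0.002,0],[0,-0.0005,0.002,0],[0,-0.0005,0.002,0],[0,-0.0005,0.002,0],[0,-0.0005,0.002,0],[0,-0.0005,0.002,0],[0,-0.0005,0.002,0],[0,-0.0005,0.002,0],[0,-0.0005,0.002,0],[0,-0.0005,0.002,0],[0,-0.0005,0.002,0]]]}}

```text
clock: 7.77
position: [0.4486, 0.1443, -0.0431]
tool_rot: [-3.141, 0.0, 1.779]
force: [-1.5, -0.5, 3.2]
grip_width: 0.0851
finger_force: 1.4
```

Call:
{"method": "carry_out", "body": {"rows": [[[0,0,0,0],[0,0,0,0],[0,0,0,0],[0,0,0,0]]]}}

```text
clock: 8.1
position: [0.4487, 0.1443, -0.0431]
tool_rot: [-3.142, 0.0, 1.779]
force: [-1.9, -1.1, 2.8]
grip_width: 0.0849
finger_force: 1.3
```

```bash
python3 t.py "[.6025,.1725,.208]" s7.png "[290,70]"|head -3
```

```text
8.15 [ 0.44870591  0.14428531 -0.04309595] [-2.5683413  -1.82106534  2.7209517 ]
crate_a_far_left [(array([382.5, 129.5]), 0.92), (array([354.6, 160.8]), 0.2)]
crate_a_far_right [(array([354.6, 162.5]), 0.68), (array([342. , 162.3]), 0.16)]
```

Call:
{"method": "carry_out", "body": {"rows": [[[0,0.0013,-0.0038,0],[0,0.0028,-0.0077,0],[0,0.0039,-0.01,0],[0,0.0052,-0.0125,0],[0,0.0067,-0.015,0],[0,0.0083,-0.0176,0],[0,0.01,-0.0203,0],[0,0.0119,-0.023,0],[0,0.0139,-0.0256,0],[0,0.0162,-0.0283,0],[0,0.0186,-0.0311,0],[0,0.0211,-0.0338,0]]]}}

```text
clock: 9.25
position: [0.4696, 0.1487, -0.009]
tool_rot: [3.142, 0.0, 1.779]
force: [1.2, -0.2, -0.0]
grip_width: 0.0853
finger_force: 0.7
```

Call:
{"method": "carry_out", "body": {"rows": [[[0,0.0027,-0.0027,0],[0,0.0056,-0.0054,0],[0,0.0086,-0.008,0],[0,0.0118,-0.0106,0],[0,0.0151,-0.0131,0],[0,0.0187,-0.0156,0],[0,0.0223,-0.018,0],[0,0.026,-0.0203,0],[0,0.03,-0.0226,0],[0,0.0327,-0.0241,0],[0,0.0354,-0.0254,0],[0,0.0382,-0.0268,0]]]}}

```text
clock: 10.25
position: [0.5068, 0.1566, 0.0175]
tool_rot: [-3.141, 0.0, 1.779]
force: [1.0, 0.2, -0.9]
grip_width: 0.0851
finger_force: 0.5
```

Call:
{"method": "carry_out", "body": {"rows": [[[0,0.0015,-0.0007,0],[0,0.003,-0.0013,0],[0,0.005,-0.0015,0],[0,0.007,-0.002,0],[0,0.01,-0.004,0],[0,0.011,-0.01,0],[0,0.011,-0.03,0],[0,0.011,-0.06,0],[0,0.011,-0.09,0],[0,0.011,-0.12,0],[0,0.011,-0.15,0]]]}}

```text
clock: 11.17
position: [0.5173, 0.1586, 0.1695]
tool_rot: [3.141, 0.0, 1.779]
force: [0.0, 1.2, 0.3]
grip_width: 0.0851
finger_force: 0.0
```

```bash
python3 - <<'E'
from h import *
s=bot.observe();print(s["clock"],s["position"],s["tool_rot"],s["force"])
ms=masks();print("L",fit(ms,[.60,.172]));print("R",fit(ms,[.603,-.214]))
f=ms[0][0]
for k in("crate_a_far_left","crate_a_far_right"):
  for r in bot.spot_point(f,k)[:3]:print(k,np.round(r["position"]),round(r["conf"],2),onz(f,r["position"]).round(3))
E
```

```text
11.1667 [0.51730538 0.15864564 0.16951542] [3.14139653e+00 4.29529561e-05 1.77895789e+00] [0.03629213 1.24008188 0.28178719]
L (array([0.59846879, 0.17519585, 0.23616297]), np.float64(1.4323463441980566), 2)
R (array([ 0.60449393, -0.21213689,  0.04390883]), np.float64(0.12556712634913325), 2)
crate_a_far_left [408. 175.] 0.88 [ 0.641  0.262 -0.   ]
crate_a_far_right [384. 208.] 0.86 [ 0.673  0.121 -0.   ]
```

Call:
{"method": "carry_out", "body": {"rows": [[[-0.02,-0.004,0,0.5],[-0.055,-0.011,0,1.4],[-0.095,-0.019,0,2.4],[-0.135,-0.027,0,3.4],[-0.175,-0.0345,0,4.4],[-0.215,-0.042,0,5.4],[-0.255,-0.05,0,6.4],[-0.295,-0.058,0,7.4],[-0.33,-0.065,0,8.3],[-0.355,-0.07,0,9],[-0.37,-0.073,0,9.3],[-0.37,-0.073,0,9.3]]]}}

```text
clock: 12.47
position: [0.5212, -0.2221, 0.1664]
tool_rot: [-3.139, 0.001, 1.612]
force: [-0.5, -0.3, -0.6]
grip_width: 0.085
finger_force: 0.0
```

```bash
python3 - <<'E'
from h import *
f=bot.grab_frame("wrist");s=bot.observe();print(s["clock"],s["position"],s["tool_rot"],s["qpos"])
p=[.6045,-.212,.045]
c=f["pixels"][60:290,300:500];k=2.6;c=cv2.resize(c[...,::-1],None,fx=k,fy=k)
for l in([-.06,.07,.085],[-.06,-.07,.085],[.06,.07,.037],[.06,-.07,.037]):
    q=fproj(f,W(p,l));print(l,q.round(1));cv2.circle(c,tuple(int(v) for v in (q-[300,60])*k),2,(255,0,255),-1)
for n in("crate_a_rim","crate_a_far_left","crate_a_far_right"):print(n,[(r["position"],r["conf"]) for r in bot.spot_point(f,n)[:1]])
cv2.imwrite("pics/w3.png",c)
E
```

```text
12.5167 [ 0.52161647 -0.2197942   0.16637814] [-3.13950972e+00  1.19957061e-04  1.61402979e+00] [ 0.03200045  0.48448784  0.36492848  1.79908435 -0.21287347  0.89859586
  0.53535136]
[-0.06, 0.07, 0.085] [351.8 102.2]
[-0.06, -0.07, 0.085] [349.3 255.2]
[0.06, 0.07, 0.037] [460.  108.7]
[0.06, -0.07, 0.037] [449.5 233.1]
crate_a_rim []
crate_a_far_left []
crate_a_far_right []
```

View pics/w3.png

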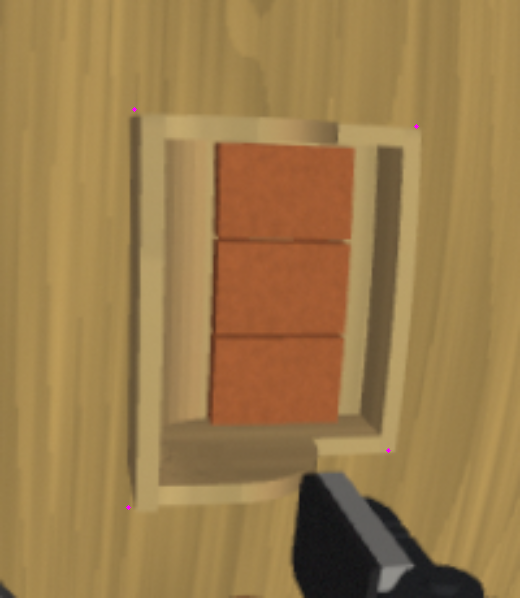

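The near wall outer edge is at crop columns 135–140, within about 2 mm of the model, so the gap to the finger is about 10 mm. I'll descend and repeat the same arc.

Call:
{"method": "carry_out", "body": {"rows": [[[0,0,0.03,0],[0,0,0.06,0],[0,0,0.085,0],[0,0,0.11,0],[0,0,0.127,0],[0,0,0.139,0],[0,-0.002,0.146,0],[0,-0.004,0.148,0],[0,-0.006,0.148,0],[0,-0.008,0.148,0],[0,-0.0095,0.148,0],[0,-0.0105,0.148,0]]]}}

```text
clock: 13.67
position: [0.5123, -0.2189, 0.0203]
tool_rot: [3.14, 0.0, 1.617]
force: [-0.3, 1.3, -0.2]
grip_width: 0.085
finger_force: 0.0
```

Call:
{"method": "carry_out", "body": {"rows": [[[0,-0.0026,0.0016,0],[0,-0.006,0.0034,0],[0,-0.01,0.0055,0],[0,-0.014,0.0078,0],[0,-0.018,0.01,0],[0,-0.0214,0.0125,0],[0,-0.025,0.015,0],[0,-0.0283,0.0175,0],[0,-0.0315,0.0201,0]]]}}

```text
clock: 14.42
position: [0.4803, -0.2203, -0.0008]
tool_rot: [-3.142, 0.0, 1.617]
force: [0.3, 0.5, 1.0]
grip_width: 0.0853
finger_force: 0.6
```

```bash
sed -i 's/(1.2,1.3,1.4,1.5,1.57)/(.3,.4,.5,.6,1.2,1.3,1.4,1.5,1.57)/' t.py; python3 t.py "[.606,-.2135,.045]" r1.png "[200,190]"
```

```text
14.4667 [ 0.47947817 -0.22021778 -0.00125849] [ 1.13310938 -0.23925829  0.41749505]
crate_a_far_left [(array([407.9, 173.4]), 0.83), (array([370.9, 168.7]), 0.54)]
crate_a_far_right [(array([380. , 207.8]), 0.89)]
0.3 [array([309.1, 257.5]), array([265.5, 295.7])]
0.4 [array([308.1, 254.9]), array([264.2, 293.3])]
0.5 [array([306.9, 252.1]), array([262.7, 290.5])]
0.6 [array([305.5, 249. ]), array([260.9, 287.4])]
1.2 [array([291.2, 226.7]), array([244.8, 264.4])]
1.3 [array([288.1, 222.7]), array([241.5, 260.1])]
1.4 [array([284.8, 218.6]), array([238. , 255.8])]
1.5 [array([281.4, 214.6]), array([234.4, 251.5])]
1.57 [array([278.9, 211.9]), array([231.8, 248.5])]
```

Call:
{"method": "carry_out", "body": {"rows": [[[0,-0.003,0.0026,0],[0,-0.0059,0.0053,0],[0,-0.0086,0.008,0],[0,-0.0111,0.0107,0],[0,-0.0135,0.0135,0],[0,-0.0158,0.0162,0],[0,-0.0178,0.0188,0],[0,-0.0197,0.0215,0],[0,-0.0214,0.0242,0],[0,-0.023,0.0268,0],[0,-0.0245,0.0293,0],[0,-0.0258,0.0318,0]]]}}

```text
clock: 15.57
position: [0.4547, -0.2214, -0.0326]
tool_rot: [-3.142, 0.0, 1.617]
force: [-0.4, -1.4, 2.3]
grip_width: 0.085
finger_force: 0.9
```

Call:
{"method": "carry_out", "body": {"rows": [[[0,-0.001,0.0022,0],[0,-0.002,0.0044,0],[0,-0.003,0.0066,0],[0,-0.0034,0.008,0],[0,-0.0036,0.009,0],[0,-0.0038,0.01,0],[0,-0.0038,0.01,0]]]}}

```text
clock: 16.15
position: [0.4509, -0.2214, -0.0426]
tool_rot: [-3.141, -0.0, 1.617]
force: [-1.8, -0.2, 1.7]
grip_width: 0.0846
finger_force: 0.9
```

```bash
python3 t.py "[.606,-.2135,.045]" r2.png "[190,170]"; python3 - <<'E'
from h import *
f=bot.grab_frame("scene")
for k in("crate_b_far_left","crate_b_far_right","crate_b_rim"):print(k,[(np.round(r["position"],1),round(r["conf"],2)) for r in bot.spot_point(f,k)])
E
```

```text
16.2 [ 0.45095934 -0.22141495 -0.04246262] [-1.36836034 -0.18941688  1.92155202]
crate_a_far_left [(array([408.9, 173. ]), 0.7)]
crate_a_far_right [(array([385.2, 205.2]), 0.74)]
0.3 [array([309.1, 257.5]), array([265.5, 295.7])]
0.4 [array([308.1, 254.9]), array([264.2, 293.3])]
0.5 [array([306.9, 252.1]), array([262.7, 290.5])]
0.6 [array([305.5, 249. ]), array([260.9, 287.4])]
1.2 [array([291.2, 226.7]), array([244.8, 264.4])]
1.3 [array([288.1, 222.7]), array([241.5, 260.1])]
1.4 [array([284.8, 218.6]), array([238. , 255.8])]
1.5 [array([281.4, 214.6]), array([234.4, 251.5])]
1.57 [array([278.9, 211.9]), array([231.8, 248.5])]
crate_b_far_left [(array([278.1, 213.6]), 0.74), (array([315.7, 194.3]), 0.74), (array([209.3, 324.7]), 0.54), (array([406.7, 173.9]), 0.34)]
crate_b_far_right [(array([231.7, 247.6]), 0.59)]
crate_b_rim [(array([317. , 193.8]), 0.44), (array([207.4, 320.6]), 0.4), (array([276.2, 212.9]), 0.17)]
```

The corners agree with about 1.53 rad, so I'll hold a second, then ease it back.

Call:
{"method": "carry_out", "body": {"rows": [[[0,0,0.0005,0],[0,0,0.0005,0],[0,0,0.0005,0],[0,0,0.0005,0],[0,0,0.0005,0],[0,0,0.0005,0],[0,0,0.0005,0],[0,0,0.0005,0],[0,0,0.0005,0],[0,0,0.0005,0],[0,0,0.0005,0],[0,0,0.0005,0]]]}}

```text
clock: 17.5
position: [0.4511, -0.2215, -0.0429]
tool_rot: [3.142, -0.0, 1.617]
force: [-1.2, 0.4, 3.0]
grip_width: 0.0851
finger_force: 1.2
```

Call:
{"method": "carry_out", "body": {"rows": [[[0,0,0,0],[0,0,0,0],[0,0,0,0],[0,0.0013,-0.0038,0],[0,0.0028,-0.0077,0],[0,0.0039,-0.01,0],[0,0.0052,-0.0125,0],[0,0.0067,-0.015,0],[0,0.0083,-0.0176,0],[0,0.01,-0.0203,0],[0,0.0119,-0.023,0],[0,0.0139,-0.0256,0]]]}}

```text
clock: 18.5
position: [0.4653, -0.2209, -0.017]
tool_rot: [3.141, 0.0, 1.617]
force: [1.9, -0.1, 1.1]
grip_width: 0.0851
finger_force: 0.7
```

Call:
{"method": "carry_out", "body": {"rows": [[[0,0.0023,-0.0027,0],[0,0.0047,-0.0055,0],[0,0.0072,-0.0082,0],[0,0.0099,-0.0109,0],[0,0.0128,-0.0136,0],[0,0.0158,-0.0162,0],[0,0.019,-0.0188,0],[0,0.0223,-0.0213,0],[0,0.0259,-0.0238,0],[0,0.0295,-0.0262,0],[0,0.0332,-0.0285,0],[0,0.0372,-0.0308,0]]]}}

```text
clock: 19.5
position: [0.5024, -0.2191, 0.0137]
tool_rot: [-3.141, -0.0, 1.617]
force: [1.3, -0.1, -0.5]
grip_width: 0.0854
finger_force: 0.7
```

Call:
{"method": "carry_out", "body": {"rows": [[[0,0.0027,-0.0015,0],[0,0.0054,-0.0028,0],[0,0.0082,-0.0042,0],[0,0.0096,-0.0048,0],[0,0.0111,-0.0055,0],[0,0.013,-0.0057,0],[0,0.015,-0.006,0],[0,0.018,-0.008,0],[0,0.0195,-0.014,0],[0,0.0195,-0.034,0],[0,0.0195,-0.07,0],[0,0.0195,-0.11,0]]]}}

```text
clock: 20.5
position: [0.5206, -0.218, 0.124]
tool_rot: [-3.139, -0.001, 1.617]
force: [0.3, -0.7, -0.2]
grip_width: 0.0851
finger_force: 0.0
```

```bash
python3 - <<'E'
from h import *
s=bot.observe();print(s["clock"],s["position"],s["tool_rot"],s["force"])
ms=masks();print("L",fit(ms,[.60,.172]))
for i,(f,_) in enumerate(ms):
  for k in("crate_b_far_left","crate_b_far_right"):
    for r in bot.spot_point(f,k)[:4]:print(i,k,np.round(r["position"]),round(r["conf"],2),onz(f,r["position"]).round(3))
E
```

```text
20.5 [ 0.52056429 -0.21802376  0.12404367] [-3.13879008e+00 -6.20035081e-04  1.61666928e+00] [ 0.33964935 -0.6638814  -0.18263549]
L (array([0.59953515, 0.17731764, 0.20653455]), np.float64(0.18074760520645533), 2)
0 crate_b_far_left [306. 259.] 0.67 [ 0.646 -0.141  0.   ]
0 crate_b_far_left [372. 171.] 0.6 [ 0.559  0.194 -0.   ]
0 crate_b_far_left [447. 146.] 0.39 [0.646 0.436 0.   ]
1 crate_b_far_left [383. 174.] 0.66 [ 0.669 -0.152  0.   ]
1 crate_b_far_left [273. 213.] 0.4 [0.564 0.172 0.   ]
1 crate_b_far_left [268. 202.] 0.31 [0.597 0.186 0.   ]
1 crate_b_far_right [425. 172.] 0.98 [ 0.67  -0.275  0.   ]
```

Call:
{"method": "carry_out", "body": {"rows": [[[0.01,0,-0.01,-4],[0.035,0.001,-0.02,-11],[0.07,0.002,-0.02,-18],[0.105,0.003,-0.02,-25],[0.14,0.004,-0.02,-32],[0.175,0.005,-0.02,-39],[0.21,0.006,-0.02,-46],[0.245,0.007,-0.02,-53],[0.28,0.008,-0.02,-60],[0.315,0.009,-0.02,-67],[0.345,0.01,-0.02,-74],[0.372,0.01,-0.02,-81]]]}}

```text
clock: 21.9
position: [0.5138, 0.1559, 0.1428]
tool_rot: [-3.141, -0.001, 3.038]
force: [0.5, -0.2, -0.9]
grip_width: 0.0852
finger_force: 0.0
```

Call:
{"method": "carry_out", "body": {"rows": [[[0,0,0,-7],[0,0,0,-14],[0,0,0,-18],[0,0,0,-18.3],[0,0,0,-18.3]]]}}

```text
clock: 22.32
position: [0.5142, 0.1534, 0.1429]
tool_rot: [-3.142, -0.001, -2.936]
force: [0.0, 0.6, -0.8]
grip_width: 0.0853
finger_force: 0.0
```

```bash
python3 - <<'E'
from h import *
f=bot.grab_frame("top");s=bot.observe();print(s["clock"],s["position"],s["tool_rot"],s["qpos"])
L=[r["region"] for r in bot.regions_of(f,"crate_a") if r["conf"]>.2]
print("R",fit([(f,L)],[.603,-.214]))
g=bot.grab_frame("scene");G=[r["region"] for r in bot.regions_of(g,"crate_a") if r["conf"]>.2]
print("R",fit([(f,L),(g,G)],[.603,-.214]))
w=bot.grab_frame("wrist");cv2.imwrite("pics/w4.png",w["pixels"][...,::-1])
for n,l in(("crate_a_rim",[-.06,0,.085]),("crate_a_far_left",[.06,.07,0]),("crate_a_far_right",[.06,-.07,0])):print(n,[(np.round(r["position"],1),round(r["conf"],2)) for r in bot.spot_point(w,n)[:2]],fproj(w,W([.6025,.1725,.208],l)).round(1))
E
```

```text
22.3667 [0.51432881 0.15350564 0.1430365 ] [-3.14157259e+00 -8.50323045e-04 -2.93646967e+00] [-0.30299818  0.44683943 -0.1296634   1.87785726  0.07609699  0.82245395
  1.3039876 ]
R (array([ 0.60524169, -0.21160802,  0.05077599]), np.float64(0.06852001074402364), 1)
R (array([ 0.60362699, -0.21235644,  0.04820751]), np.float64(0.11529125087944805), 2)
crate_a_rim [(array([326.3, 236. ]), 0.78)] [324.7 229.8]
crate_a_far_left [(array([381.5, 295.9]), 0.82), (array([328.1, 249.8]), 0.19)] [380.8 292.2]
crate_a_far_right [(array([271.9, 291.6]), 0.8), (array([ 63.3, 191.2]), 0.52)] [269.1 292.4]
```

Call:
{"method": "carry_out", "body": {"rows": [[[0,0,0.03,0],[0,0,0.065,0],[0,0,0.1,0],[0,0,0.125,0],[0,0,0.145,0],[0,0,0.157,0],[0,0,0.162,0],[0,0,0.162,0]]]}}

```text
clock: 23.38
position: [0.5142, 0.1537, -0.019]
tool_rot: [-3.141, -0.001, -2.933]
force: [-0.2, 0.3, 1.0]
grip_width: 0.0849
finger_force: 0.0
```

Call:
{"method": "carry_out", "body": {"rows": [[[-0.004,0,0,0],[-0.008,0,0,0],[-0.012,0,0,0],[-0.016,0,0,0],[-0.019,0,0,0],[-0.022,0,0,0],[-0.025,0,0,0],[-0.028,0,0,0],[-0.031,0,0,0],[-0.034,0,0,0],[-0.037,0,0,0],[-0.04,0,0,0]]]}}

```text
clock: 24.38
position: [0.5538, 0.1621, -0.0185]
tool_rot: [-3.142, -0.0, -2.933]
force: [-2.3, -0.4, 1.0]
grip_width: 0.0849
finger_force: 0.0
```

```bash
cat > m.py <<'E'
from h import *
s=bot.observe();print(s["clock"],s["position"],s["tool_rot"][2],s["force"])
for n in("scene","top"):
  f=bot.grab_frame(n)
  for k in("crate_a_far_left","crate_a_far_right"):
    for r in bot.spot_point(f,k)[:1]:print(n,k,np.round(r["position"],1),round(r["conf"],2),onz(f,r["position"]).round(3))
  L=[r["region"] for r in bot.regions_of(f,"crate_a") if r["conf"]>.2]
  try:print(fit([(f,L)],[s["position"][0]+.07,s["position"][1]+.01])[:2])
  except Exception as e:print(e)
E
python3 m.py
```

```text
24.3833 [ 0.55384973  0.16211686 -0.01854158] -2.9331634429339593 [-2.29921708 -0.42305928  1.00455088]
scene crate_a_far_left [383.7 188.7] 0.71 [0.627 0.17  0.   ]
scene crate_a_far_right [390.1 210.5] 0.89 [0.69  0.127 0.   ]
(array([0.62181776, 0.18239341, 0.21336921]), np.float64(0.06092928024868484))
top crate_a_far_left [241.5 175.3] 0.92 [0.679 0.264 0.   ]
top crate_a_far_right [286.7 167.4] 0.56 [0.698 0.13  0.   ]
(array([0.63487071, 0.17688945, 0.34192705]), np.float64(2.867778346121057))
```

Call:
{"method": "carry_out", "body": {"rows": [[[-0.003,0,0,0.7],[-0.006,-0.0003,0,1.4],[-0.009,-0.0006,0,2.1],[-0.012,-0.001,0,2.8],[-0.015,-0.0013,0,3.5],[-0.018,-0.0016,0,4.2],[-0.021,-0.002,0,4.9],[-0.024,-0.0023,0,5.6],[-0.027,-0.0026,0,6.3],[-0.03,-0.003,0,7],[-0.033,-0.0033,0,7.6],[-0.036,-0.0036,0,8]]]}}

```text
clock: 25.78
position: [0.5898, 0.1659, -0.0185]
tool_rot: [-3.141, -0.0, -3.074]
force: [-2.6, 1.5, 0.4]
grip_width: 0.085
finger_force: 0.0
```

```bash
python3 m.py
```

```text
25.7833 [ 0.58984074  0.16593439 -0.0185268 ] -3.0739329093285575 [-2.6450671   1.48288577  0.4301724 ]
scene crate_a_far_left [424.8 189.9] 0.85 [0.709 0.253 0.   ]
scene crate_a_far_right [395.6 220. ] 0.61 [0.721 0.114 0.   ]
(array([0.65987896, 0.17600492, 0.09626476]), np.float64(0.058077839331275284))
top crate_a_far_left [329.2 227.7] 0.51 [0.515 0.01  0.   ]
top crate_a_far_right [292.1 158.8] 0.86 [0.723 0.114 0.   ]
(array([0.68895393, 0.10280055, 0.3512865 ]), np.float64(2.829871701767127))
```

Call:
{"method": "carry_out", "body": {"rows": [[[-0.002,0,0,0],[-0.004,0,0,0],[-0.006,0,0,0],[-0.008,0,0,0],[-0.01,0,0,0],[-0.012,0,0,0],[-0.014,0,0,0],[-0.016,0,0,0],[-0.018,0,0,0]]]}}

```text
clock: 26.93
position: [0.6077, 0.1672, -0.0185]
tool_rot: [-3.142, -0.0, -3.073]
force: [-2.1, -0.8, -0.0]
grip_width: 0.0845
finger_force: 0.0
```

Call:
{"method": "carry_out", "body": {"rows": [[[-0.001,0,0,0],[-0.002,0,0,0],[-0.003,0,0,0],[-0.004,0,0,0]]]}}

```text
clock: 27.27
position: [0.6116, 0.1675, -0.0185]
tool_rot: [-3.142, -0.0, -3.073]
force: [-2.7, 0.5, 0.6]
grip_width: 0.0852
finger_force: 0.0
```

```bash
python3 m.py; python3 - <<'E'
from h import *
f=bot.grab_frame("scene");cv2.imwrite("pics/f1.png",cv2.resize(f["pixels"][130:270,300:470][...,::-1],None,fx=4.2,fy=4.2,interpolation=cv2.INTER_CUBIC))
E
```

```text
27.2667 [ 0.61157239  0.16748625 -0.01852423] -3.0728249177128886 [-2.73407305  0.53108813  0.58758261]
scene crate_a_far_left [429.8 192.8] 0.68 [0.725 0.255 0.   ]
scene crate_a_far_right [402.2 224.3] 0.9 [0.742 0.116 0.   ]
(array([0.67898074, 0.17933851, 0.12155106]), np.float64(0.08371640046747174))
top crate_a_far_right [292.  147.2] 0.94 [0.758 0.113 0.   ]
(array([0.71956093, 0.10501276, 0.59437994]), np.float64(3.158838729290166))
```

Not at the batten yet (force is still sliding friction), so on in small steps.

Call:
{"method": "carry_out", "body": {"rows": [[[-0.001,0,0,0],[-0.002,0,0,0],[-0.003,0,0,0],[-0.004,0,0,0]]]}}

```text
clock: 28.05
position: [0.6154, 0.1678, -0.0186]
tool_rot: [-3.142, -0.0, -3.073]
force: [-2.9, -0.6, 0.7]
grip_width: 0.0846
finger_force: 0.0
```

Call:
{"method": "carry_out", "body": {"rows": [[[-0.001,0,0,0],[-0.002,0,0,0],[-0.003,0,0,0]]]}}

```text
clock: 28.3
position: [0.6164, 0.168, -0.019]
tool_rot: [-3.141, -0.004, -3.073]
force: [-19.9, 1.1, 7.1]
grip_width: 0.0849
finger_force: 0.0
```

Call:
{"method": "carry_out", "body": {"rows": [[[-0.001,0,0,0],[-0.002,0,0,0]]]}}

```text
clock: 28.47
position: [0.6167, 0.1682, -0.0193]
tool_rot: [-3.141, -0.007, -3.073]
force: [-31.3, 0.9, 13.4]
grip_width: 0.0847
finger_force: 0.0
```

Firm contact with the batten. I'll back off and look.

Call:
{"method": "carry_out", "body": {"rows": [[[0.002,0,0,0],[0.004,0,0,0],[0.007,0,0,0],[0.012,0,0,0],[0.02,0,0,0],[0.03,0,0,0],[0.035,0,-0.02,0],[0.035,0,-0.06,0],[0.035,0,-0.1,0],[0.035,0,-0.14,0],[0.035,0,-0.18,0],[0.035,0,-0.18,0]]]}}

```text
clock: 29.47
position: [0.5885, 0.1667, 0.1693]
tool_rot: [3.139, 0.01, -3.073]
force: [0.6, -0.2, 0.1]
grip_width: 0.0854
finger_force: 0.0
```

```bash
python3 m.py; python3 - <<'E'
from h import *
f=bot.grab_frame("scene");a=cv2.resize(f["pixels"][140:270,320:470],None,fx=2.65,fy=2.65,interpolation=cv2.INTER_CUBIC)
w=bot.grab_frame("top");b=cv2.resize(w["pixels"][120:210,230:334],None,fx=3.8,fy=3.8,interpolation=cv2.INTER_CUBIC)
h=max(a.shape[0],b.shape[0]);z=np.zeros((h,a.shape[1]+b.shape[1],3),np.uint8);z[:a.shape[0],:a.shape[1]]=a;z[:b.shape[0],a.shape[1]:]=b
print(z.shape);cv2.imwrite("pics/f2.png",z[...,::-1])
E
```

```text
29.4667 [0.58845253 0.16668539 0.16925477] -3.0732512314538476 [ 0.63369124 -0.17367336  0.05137476]
scene crate_a_far_left [434.  193.3] 0.92 [0.734 0.262 0.   ]
scene crate_a_far_right [402.  228.3] 0.87 [0.75  0.106 0.   ]
(array([0.68452877, 0.17898066, 0.10450854]), np.float64(0.10650500975641841))
top crate_a_far_right [290.2 147. ] 0.72 [0.759 0.119 0.   ]
(array([0.70183841, 0.10781031, 0.2174505 ]), np.float64(1.6897040555352576))
(344, 793, 3)
```

View pics/f2.png

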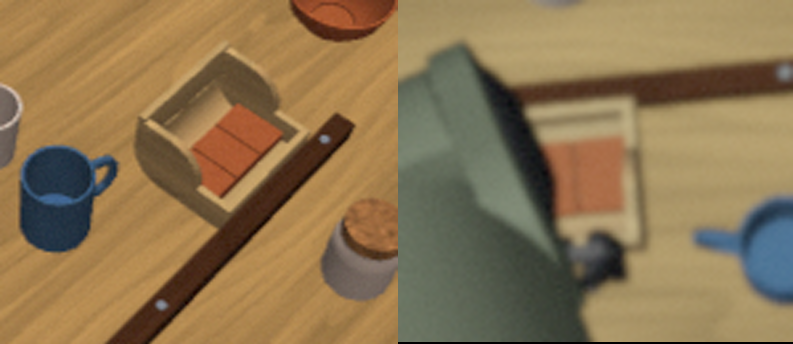

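Both views show the far wall lying along the batten. I'll finish with a gentle single-point push in the middle, with the fingers shut, so the crate can square itself to the batten.

Call:
{"method": "carry_out", "body": {"rows": [[[0,0.006,0,0],[0,0.006,0,0],[0,0.006,0,0],[0,0.006,0.02,0],[0,0.006,0.055,0],[0,0.006,0.09,0],[0,0.006,0.12,0],[0,0.006,0.145,0],[0,0.006,0.16,0],[0,0.006,0.166,0],[-0.008,0.006,0.166,0],[-0.016,0.006,0.166,0]]], "grip": 0.0}}

```text
clock: 30.97
position: [0.6022, 0.173, -0.0037]
tool_rot: [3.141, 0.001, -3.073]
force: [0.7, 0.3, 0.7]
grip_width: -0.0001
finger_force: 0.0
```

Call:
{"method": "carry_out", "body": {"rows": [[[-0.003,0,0,0],[-0.006,0,0,0],[-0.009,0,0,0],[-0.0105,0,0,0],[-0.0115,0,0,0],[-0.0115,0,0,0]]]}}

```text
clock: 31.47
position: [0.6128, 0.1736, -0.0043]
tool_rot: [3.142, 0.0, -3.073]
force: [-0.9, 0.8, -0.3]
grip_width: -0.0005
finger_force: 0.0
```

Call:
{"method": "carry_out", "body": {"rows": [[[-0.0005,0,0,0],[-0.001,0,0,0],[-0.001,0,0,0]]]}}

```text
clock: 31.72
position: [0.6136, 0.1737, -0.0045]
tool_rot: [-3.142, -0.0, -3.073]
force: [-0.2, 0.2, -0.1]
grip_width: -0.0001
finger_force: 0.0
```

Call:
{"method": "carry_out", "body": {"rows": [[[-0.001,0,0,0],[-0.002,0,0,0],[-0.002,0,0,0]]]}}

```text
clock: 31.97
position: [0.6158, 0.1738, -0.0045]
tool_rot: [-3.142, 0.0, -3.073]
force: [-0.1, -1.0, 0.2]
grip_width: -0.0
finger_force: 0.0
```

Call:
{"method": "carry_out", "body": {"rows": [[[-0.0008,0,0,0],[-0.0015,0,0,0],[-0.0015,0,0,0]]]}}

```text
clock: 32.22
position: [0.6161, 0.174, -0.0048]
tool_rot: [-3.141, -0.002, -3.073]
force: [-6.2, 2.0, 2.0]
grip_width: 0.0004
finger_force: 0.0
```

Call:
{"method": "carry_out", "body": {"rows": [[[-0.0008,0,0,0],[-0.0012,0,0,0],[-0.0012,0,0,0]]]}}

```text
clock: 32.47
position: [0.6159, 0.1737, -0.005]
tool_rot: [-3.141, -0.005, -3.073]
force: [-14.2, -0.1, 6.0]
grip_width: 0.0002
finger_force: 0.0
```

Call:
{"method": "carry_out", "body": {"rows": [[[0.002,0,0,0],[0.004,0,0,0],[0.008,0,0,0],[0.015,0,0,0],[0.025,0,0,0],[0.04,0,-0.01,0],[0.05,0,-0.04,0],[0.06,0,-0.08,0],[0.075,0,-0.12,0],[0.1,0,-0.15,0],[0.125,0,-0.18,0],[0.14,0,-0.18,0]]]}}

```text
clock: 33.47
position: [0.4783, 0.165, 0.1805]
tool_rot: [3.139, 0.006, -3.073]
force: [1.4, 1.0, 0.9]
grip_width: -0.0002
finger_force: 0.0
```

```bash
python3 - <<'E'
from h import *
s=bot.observe();print(s["clock"],s["position"],s["force"])
ms=masks();print("L",fit(ms,[.685,.178]),"R",fit(ms,[.603,-.214]))
for f,_ in ms:
  for l in("crate_a_far_left","crate_a_far_right","mug","tumbler","bowl","vase","cup","brush"):
    for r in bot.spot_point(f,l)[:1]:print(l,round(r["conf"],2),np.round(onz(f,r["position"],0),3)[:2])
# batten darkness profile: gap between far wall and batten seen in scene: sample bench-coloured gap along wall
f=ms[0][0]
for y in(-.06,-.03,0,.03,.06):
    a=[];
    for d in np.arange(-.012,.02,.002):
        q=proj(f,W([.6855,.1785,.068],[.06+d,y,.037 if d<=0 else .022]));a.append(int(cv2.getRectSubPix(cv2.cvtColor(f["pixels"],cv2.COLOR_RGB2GRAY),(1,1),tuple(map(float,q)))[0,0]))
    print(y,a)
E
```

```text
33.4667 [0.47832312 0.16497583 0.1804503 ] [1.41044928 0.98183992 0.86576975]
L (array([0.68780637, 0.1793934 , 0.07313581]), np.float64(0.19968439185964976), 2) R (array([ 0.60379296, -0.21217391,  0.05083495]), np.float64(0.13518555474130042), 2)
crate_a_far_left 0.65 [0.736 0.25 ]
crate_a_far_right 0.63 [ 0.599 -0.216]
mug 0.76 [ 0.634 -0.009]
tumbler 0.65 [0.514 0.005]
bowl 0.76 [0.644 0.442]
vase 0.59 [ 0.608 -0.41 ]
cup 0.62 [0.438 0.371]
brush 0.71 [ 0.424 -0.443]
crate_a_far_left 0.67 [0.75  0.254]
crate_a_far_right 0.77 [0.755 0.117]
mug 0.78 [ 0.631 -0.009]
tumbler 0.79 [0.516 0.002]
bowl 0.73 [0.65  0.417]
vase 0.79 [ 0.623 -0.403]
cup 0.89 [0.441 0.373]
brush 0.96 [ 0.436 -0.444]
-0.06 [136, 155, 157, 160, 163, 164, 157, 62, 52, 47, 45, 42, 41, 44, 46, 44]
-0.03 [135, 157, 161, 163, 163, 165, 163, 67, 53, 45, 43, 43, 42, 46, 48, 48]
0 [133, 155, 162, 162, 165, 166, 158, 64, 51, 47, 45, 43, 44, 48, 49, 48]
0.03 [127, 155, 160, 163, 165, 167, 161, 67, 51, 48, 48, 48, 46, 45, 47, 50]
0.06 [117, 121, 118, 142, 161, 167, 159, 71, 55, 46, 45, 46, 47, 49, 50, 52]
```

The brightness profile runs straight from wall to batten along the whole width, with no bench showing between them. The other crate and the pots haven't moved. Handing in.

```bash
python3 -c "
from workcell import bot
print(bot.job_done())"
```

```text
the job is handed in; nothing more can be done
None
```

I rocked back both crates, left then right, holding each for a second and easing it down level; the mark was under the left one, so I pushed that crate flush to the dispatch line, with the right crate, pots and brush still in place by the last camera check (33 s; no verdict was shown at hand-in).

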